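Drop the press stand and hold the column up

TASK

The column of this small bench press has been tipped over on its foot hinge towards its head. With the column still leaning, flip the service stand (the bar with a rubber foot that points upward at the column's back, leaning to one side) over its top dead centre so that it drops fully down; then grip the column by its top, bring it upright until the stand's foot presses on the dark steel pad behind it, and keep holding it there, because the head would pull it over again. Finish while still holding it, and leave the loose things standing about where they are.

Things in the scene. Friction and masses are not known exactly. Their poses are not given: they have to be found in the camera images.
- base: Fixed aluminium base plate, 280 (its x) x 320 (its y) x 8 mm, on the table; origin at the centre of its underside. Its place and yaw (up to 0.45 rad) vary. The column's hinge axis is parallel to its y, 30 mm above the origin, between two dark cheeks (outer faces at y = +-40 mm, 42 mm high). Its +x side is the column's back (stand, pad), -x the front (head).
- column (a joint): Lean of the column about its foot hinge, rad: 0 upright, positive = top leaning to the base's -x (front). Starts at its stop, 0.28; the other stop is -0.25. Damped, no spring: the head's weight makes it fall back to 0.28 when let go (1 to 5 N at the top hold it upright). With the stand down its foot meets the pad at 0; pushing further squeezes the rubber (roughly 10 N per mm at the foot).
- mast: The column and all bolted to it: aluminium profile 40 x 40 mm with black cap, 10 to 215 mm above the hinge axis. Origin on the hinge axis, z up along the column, x to its back, y along the hinge. In front a slide unit (up to z = 145 mm) carries an arm and a black head, 42 mm in diameter, at x = -105 mm, top at z = 183 mm. The profile's upper 65 mm is bare, free for fingers on its y faces.
- mast_top (a point): Centre of the top of the column's black cap, 215 mm above the hinge axis; its axes are the mast's.
- stand (a joint): Swing of the stand about a pivot along the mast's x, rad. 0 = folded up: at rest on a stop, leaning 0.4 rad from up towards the mast's -y. Pushed to +y, with some 0.5 N at the foot, it passes its dead centre (about 0.4) and falls by its weight, round the +y side, to the stop at 3.48 (fully down). Bar direction in the mast's axes, a = joint - 1.971: (0.375, 0.927 cos a, -0.927 sin a).
- stand_pivot (a point): Pivot of the stand on the column's back: at x = 36 mm, y = 0, z = 115 mm in the mast's frame; its axes are the mast's.
- foot: Black rubber ball, 22 mm in diameter, on the end of the stand's steel bar (12 mm in diameter); origin at its centre, 133 mm from the stand's pivot. While folded it stands about 13 mm higher than the column's top along the mast, its centre 66 mm behind the column's back face, with free room on all sides.
- pad: Fixed dark steel pad, 50 x 60 x 3 mm, on the base plate behind the column, where the foot lands (origin at its underside's centre, 86 mm behind the hinge axis and 7 mm to the base's +y; top 11 mm above the table).
- horn: Bystander: loose stepped aluminium horn, 40 mm in diameter, 75 mm tall, standing on the front of the base plate at +y; origin under its centre.
- jar: Bystander: loose clear jar with black lid, 48 mm in diameter, 60 mm tall, standing on the back of the base plate at -y; origin under its centre.
- regulator: Bystander: loose black air regulator with a gauge, about 70 x 52 x 115 mm, standing on the table left of the plate (+y); origin under its centre.
- wrench: Bystander: loose wrench, 160 mm long, lying on the table right of the plate (-y); origin under its middle.

How it is judged:
By the outcome, as a careful person would: the job done as asked, in the order asked, and still so for the second after the job is handed in, while the arm keeps its last pose, push and grip.
It also fails if it takes over 45 s, if anything falls off the work surface, if the arm or the gripper's body presses on something with over 40 N, if the wrist force passes 120 N, or if a joint passes its speed limit or range.

ROBOT

A 6-joint arm with a two-finger parallel gripper is mounted at the origin on the work surface. World frame = base frame: x ahead of the robot, y to its left, z up, the work surface at z = 0. Lengths are in m, angles in rad, forces in N, time in s.
With the tool pointing down it reaches from about 0.275 to 0.875 m from the base axis. Payload 12.5 kg.
Tool frame: the origin (TCP) lies midway between the tips of the shut fingers; the grasp point (between the pads) lies 19 mm behind it; z points along the fingers, y is the line along which they close (so a half turn about z gives the same grasp; the last joint's range is limited). The gripper opens to 85 mm and grips with 20 to 120 N. Pads are 22 mm wide; open, the fingers measure 114 mm over their backs; the gripper's body (76 mm by 85 mm) begins 54 mm behind the grasp point. The pads swing forward as they close: fully open they stand 13 mm farther back than shut.
Start: joints at [-1.312, 0.351, 1.652, -0, 1.139, -0.085], TCP at [0.185, -0.518, 0.231] pointing down, gripper open.
Joint ranges: [-2.75, 2.75], [-0.79, 2.1], [0.01, 2.65], [-1.57, 4.71], [0.07, 3.14], [-2.87, 2.87]. Speed limits (rad/s): [2.22, 2.22, 2.79, 3.14, 3.14, 3.14].

INTERFACE

Orientations are given as a unit quaternion [x, y, z, w].
In Python, from rig import ctrl, cams, order gives the robot as it stands.
- The arm moves only by the tool carry_out, never from a script. Its argument "motion" is a list of rows, each an object of numbers: "grip": the finger opening in mm, from 0 to 85.4; "dx", "dy", "dz": the shift along the tool's x, y, z in mm; "roll": the turn about the tool's z in rad. A call has 1 to 10 rows; each row is the pose to reach, as a shift and turn from the pose commanded when the call began, along the tool's axes at that moment; what a row does not reach only later rows make up. A row lasts 1/10 s, in which the tool goes at most 50 mm and 8.59 degrees, less where a joint would pass 70% of its speed; a pose out of reach is approached as far as the arm can. A call with a gripper value outside its range is refused whole. The fingers move at their own pace and stop on an object; the grip force is fixed at half the most. Time passes only in rows, so rows that repeat a pose let the fingers close. It gives the time, the measured TCP pose, the force, the opening and the grip force at its end, in the units of the state.
- ctrl.observe(): the state, without advancing time (a new reading comes with each control period).
- cams.get_image(name): name is "scene" or "top" or "wrist"; returns a dict with "image" (400x640x3 uint8, red, green, blue), "range_z" (400x640 float32, m along the optical axis (not along the pixel's ray), 0 where there is no reading), "K" (3x3 intrinsics, pixels), "T" (4x4, takes a point from camera to world coordinates). Camera axes: x right, y up, looking along -z (the intrinsics and any distortion apply to the point x, -y, -z); pixel columns grow to the right and rows downward; lengths in m; the calibration is good to about 2 mm. The wrist camera is an equidistant fisheye: a pixel r from the principal point sees the ray r / f radians off the axis. A picture is of the moment at which its call begins.
- order.close_job(): hands the job in; it is judged then, once.
The state is a dict: "time_s": time; "joints": joint angles; "joint_velocities": joint speeds; "tau": joint torques, N m; "eef_pos": TCP position; "eef_rot": TCP orientation; "contact_force": force on the tool from outside, world axes, zero at the start; "wrist_torque": the same for the moment, N m; "grip_width": finger opening in m; "grasp_force": force on a finger pad.
Only numpy, scipy, OpenCV 4.12 (cv2) and the standard library are available. Lean on these libraries where they do the work, as an engineer would, in place of code of your own. Each camera call takes 0.05 s, during which the arm holds its last target. There are 200 camera calls.

## Working session

There is one attempt and no reset: what is moved stays moved. The work goes in short steps, Python scripts to look and compute and a tool call to move; the robot and the scene stay as the last step left them, time stands still between calls to the robot, and variables do not carry over. Pictures are saved under pics/ and viewed, at most 10 in all, crops included, and the job is handed in when it is done.

Besides the shell and the picture viewer there is one more tool, called after "Emit:" by a JSON object that holds its "op" and its "data", one argument or row to a line. carry_out: Moves the arm, as the interface text tells. Its arguments: {"type":"object","properties":{"motion":{"type":"array"}},"required":["motion"]}

```bash
mkdir -p pics; python3 - <<'E'
from rig import ctrl,cams
import cv2,numpy as np
s=ctrl.observe();print({k:np.round(s[k],3).tolist() for k in('time_s','eef_pos','eef_rot','joints','contact_force','grip_width')})
for n in('scene','top'):
    d=cams.get_image(n);cv2.imwrite(f'pics/{n}0.png',d['image'][:,:,::-1]);np.savez(f'pics/{n}0.npz',**d)
    print(n,d['K'].round(1).tolist(),d['T'].round(3).tolist())
E
```

```text
{'time_s': 0.0, 'eef_pos': [0.185, -0.517, 0.231], 'eef_rot': [0.985, 0.171, -0.0, -0.001], 'joints': [-1.312, 0.351, 1.652, -0.0, 1.139, -0.085], 'contact_force': [0.028, -0.922, 0.599], 'grip_width': 0.085}
scene [[502.3, 0.0, 320.5], [0.0, 502.3, 194.3], [0.0, 0.0, 1.0]] [[0.655, -0.636, 0.408, 1.197], [0.755, 0.541, -0.369, -0.603], [0.014, 0.55, 0.835, 1.54], [0.0, 0.0, 0.0, 1.0]]
top [[458.2, 0.0, 323.6], [0.0, 458.2, 202.1], [0.0, 0.0, 1.0]] [[0.021, 0.984, -0.178, 0.295], [-1.0, 0.022, 0.006, -0.008], [0.01, 0.178, 0.984, 1.689], [0.0, 0.0, 0.0, 1.0]]
```

View pics/scene0.png

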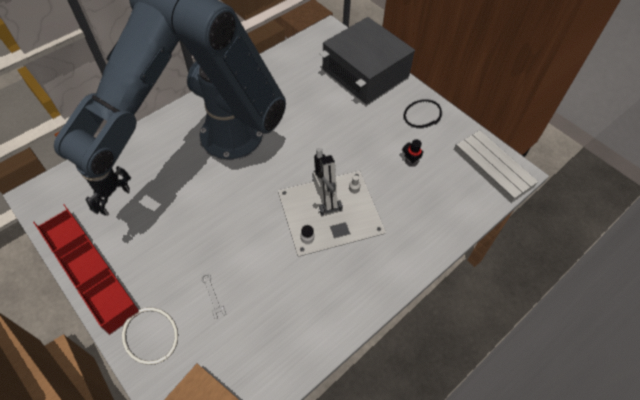

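View pics/top0.png

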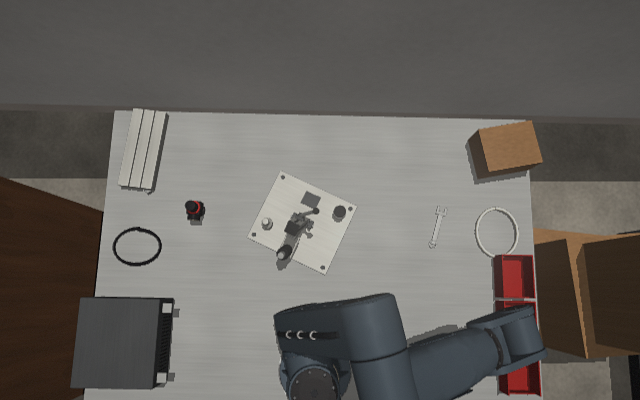

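The scene view shows the plate around (330,210), with the pad at (340,230) and the jar at (307,233). The top view shows the plate around (302,222), the pad at (311,199) and the head at (285,253). I'll zoom in on both.

```bash
python3 - <<'E'
import cv2,numpy as np
a=np.load('pics/scene0.npz')['image'][140:260,265:395,::-1]
b=np.load('pics/top0.npz')['image'][165:285,240:370,::-1]
a,b=[cv2.resize(i,None,fx=6,fy=6,interpolation=cv2.INTER_CUBIC)[:,:] for i in(a,b)]
c=np.hstack([a,b]);
cv2.imwrite('pics/cs.png',cv2.resize(a,(650,600)));cv2.imwrite('pics/ct.png',cv2.resize(b,(650,600)))
E
```

```text
(no output)
```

View pics/cs.png

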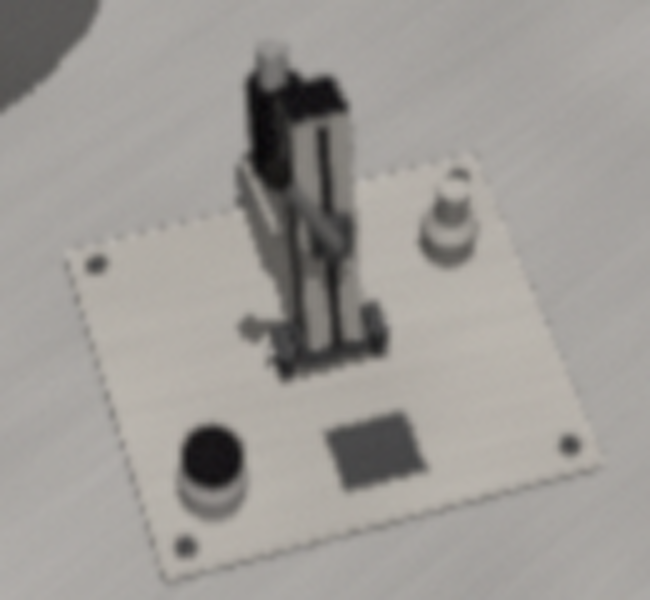

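View pics/ct.png

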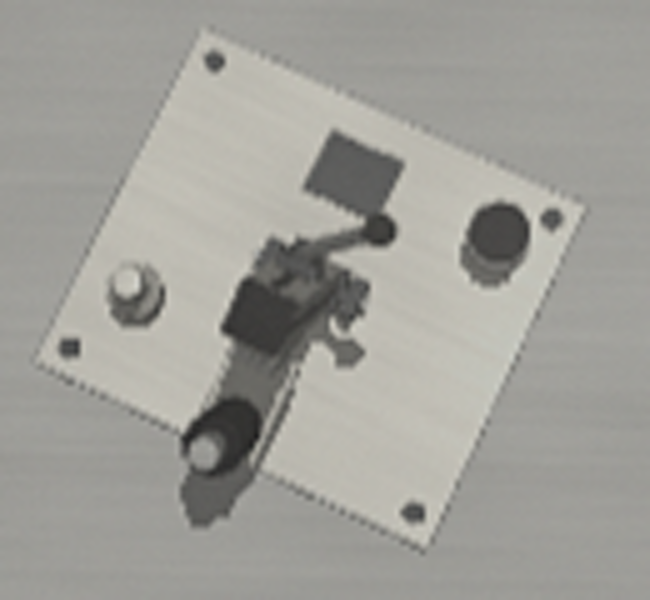

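The scene crop shows the plate corners at (475,152), (603,465), (165,580) and (67,255), the cap at (312,98) and the foot at (338,238). The top crop shows corners at (203,28), (586,208), (428,550) and (37,362), the cap at (257,316) and the foot at (380,230).

```bash
cat >h.py <<'E'
import numpy as np
from scipy.spatial.transform import Rotation as R
def ray(d,px):
    K,T=d['K'],d['T'];v=T[:3,:3]@np.array([(px[0]-K[0,2])/K[0,0],-(px[1]-K[1,2])/K[1,1],-1.]);return T[:3,3],v/np.linalg.norm(v)
def onz(d,px,z):
    o,v=ray(d,px);return o+v*(z-o[2])/v[2]
def tri(rs):
    A=sum(np.eye(3)-np.outer(v,v) for o,v in rs);b=sum((np.eye(3)-np.outer(v,v))@o for o,v in rs);return np.linalg.solve(A,b)
def mastT(bx,by,yaw,lean):
    T=np.eye(4);T[:3,:3]=(R.from_euler('z',yaw)*R.from_euler('y',-lean)).as_matrix();T[:3,3]=[bx,by,.03];return T
def bar(j,l=.133):
    a=j-1.971;return np.array([.036,0,.115])+l*np.array([.375,.927*np.cos(a),-.927*np.sin(a)])
E
python3 - <<'E'
from h import *
t,s=[dict(np.load(f'pics/{n}0.npz')) for n in('top','scene')]
f=lambda p,off:((p[0]+.5)/5-.5+off[0],(p[1]+.5)/5-.5+off[1])
ft=lambda p:f(p,(240,165));fs=lambda p:f(p,(265,140))
B=np.array([[.14,.16],[.14,-.16],[-.14,-.16],[-.14,.16]])
res=[]
for d,g,P in((t,ft,[(203,28),(586,208),(428,550),(37,362)]),(s,fs,[(603,465),(165,580),(67,255),(475,152)])):
    W=np.array([onz(d,g(p),.008)[:2] for p in P]);c=W.mean(0);w=W-c
    yaw=np.angle(((w[:,0]+1j*w[:,1])*np.conj(B[:,0]+1j*B[:,1])).sum())
    e=w-(B@R.from_euler('z',yaw).as_matrix()[:2,:2].T);print(c,yaw,np.abs(e).max());res.append([*c,yaw])
b=np.mean(res,0);print('base',b.round(4))
M=mastT(*b,.28)
for n,pl,pt,ps in(('cap',[0,0,.215],(257,316),(312,98)),('foot',bar(0),(380,230),(338,238))):
    w=tri([ray(t,ft(pt)),ray(s,fs(ps))]);print(n,'meas',w.round(4),'pred',(M@[*pl,1])[:3].round(4))
for n,p,z in(('jar',(499,232),.068),('horn',(128,281),.083),('pad',(354,173),.011)):
    w=onz(t,ft(p),z);q=np.array([*w[:2],.03,1]);print(n,w.round(3),(np.linalg.inv(mastT(*b,0))@q)[:2].round(3))
print('yaw deadcentre foot',(M@[*bar(.4),1])[:3].round(4),(M@[*bar(1.0),1])[:3].round(4))
print('up top',(mastT(*b,0)@[0,0,.215,1])[:3])
E
```

```text
[0.52386669 0.05939516] -0.42039647775124944 0.002126276848326669
[0.5247158  0.05584563] -0.42082698328911966 0.0039865136515229715
base [ 0.5243  0.0576 -0.4206]
cap meas [0.4703 0.0837 0.2338] pred [0.4701 0.0819 0.2366]
foot meas [0.5421 0.0208 0.2076] pred [0.5224 0.0059 0.2734]
jar [ 0.556 -0.075  0.068] [ 0.083 -0.108]
horn [0.513 0.187 0.083] [-0.063  0.114]
pad [0.608 0.031 0.011] [0.087 0.01 ]
yaw deadcentre foot [0.5395 0.0508 0.2827] [0.5734 0.1119 0.2621]
up top [0.52429124 0.0576204  0.245     ]
```

```bash
cat >>h.py <<'E'
def proj(d,p):
    q=np.linalg.inv(d['T'])@[*p,1];K=d['K'];return np.array([K[0,0]*q[0]/-q[2]+K[0,2],K[1,1]*-q[1]/-q[2]+K[1,2]])
E
python3 - <<'E'
from h import *
t,s=[dict(np.load(f'pics/{n}0.npz')) for n in('top','scene')]
M=mastT(.5243,.0576,-.4206,.28)
for j in(0,):
  p=(M@[*bar(j),1])[:3]
  for d,o in((t,(240,165)),(s,(265,140))):
    print(j,((proj(d,p)-o+.5)*5-.5).round(), ((proj(d,(M@[.036,0,.115,1])[:3])-o+.5)*5-.5).round())
print(onz(t,((380.5)/5-.5+240,230.5/5-.5+165),.2734+.009))
for d,c in((t,(380/5+240,230/5+165)),(s,(338/5+265,238/5+140))):
  r,k=int(c[1]),int(c[0]); z=d['range_z'][r-1:r+2,k-1:k+2]; print(z.round(3))
  o,v=ray(d,(k,r)); fz=-(d['T'][:3,:3].T@v)[2]; print((o+v*d['range_z'][r,k]/fz).round(3))
E
```

```text
0 [384. 231.] [310. 251.]
0 [279. 174.] [338. 246.]
[0.52126423 0.00804359 0.2824    ]
[[1.422 1.425 1.422]
 [1.421 1.417 1.421]
 [1.423 1.422 1.419]]
[0.519 0.007 0.289]
[[1.647 1.684 1.674]
 [1.653 1.66  1.67 ]
 [1.649 1.659 1.672]]
[0.53  0.052 0.168]
```

The cap measurement matches the model. The foot predicted at (.522,.006,.273) lands on its top-view blob; the blob I marked in the scene view was the pivot. Next I move beside the foot on its −y side with the fingers shut.

Emit:
{"op": "carry_out", "data": {
  "motion": [
    {"grip":0,"dx":20,"dy":-14,"dz":-30,"roll":0.07},
    {"grip":0,"dx":58,"dy":-43,"dz":-50,"roll":0.15},
    {"grip":0,"dx":96,"dy":-71,"dz":-60,"roll":0.23},
    {"grip":0,"dx":135,"dy":-100,"dz":-60,"roll":0.31},
    {"grip":0,"dx":173,"dy":-128,"dz":-60,"roll":0.39},
    {"grip":0,"dx":211,"dy":-157,"dz":-60,"roll":0.47},
    {"grip":0,"dx":249,"dy":-185,"dz":-60,"roll":0.55},
    {"grip":0,"dx":287,"dy":-214,"dz":-60,"roll":0.63},
    {"grip":0,"dx":325,"dy":-242,"dz":-60,"roll":0.7},
    {"grip":0,"dx":360,"dy":-268,"dz":-60,"roll":0.765}
  ]
}}

```text
time_s: 1.1
eef_pos: [0.4347, -0.1421, 0.2913]
eef_rot: [0.978, -0.21, -0.0, -0.0]
contact_force: [0.4, -0.6, -0.7]
grip_width: -0.0
grasp_force: 0.0
```

Emit:
{"op": "carry_out", "data": {
  "motion": [
    {"grip":0,"dx":10,"dy":-40,"dz":15},
    {"grip":0,"dx":20,"dy":-80,"dz":30},
    {"grip":0,"dx":20,"dy":-110,"dz":41},
    {"grip":0,"dx":20,"dy":-120,"dz":41},
    {"grip":0,"dx":20,"dy":-120,"dz":41}
  ]
}}

```text
invalid input
```

```bash
python3 - <<'E'
from rig import cams,ctrl
import cv2,numpy as np
d=cams.get_image('top');a=d['image'][165:285,240:370,::-1]
d=cams.get_image('wrist');b=d['image'][:,:,::-1]
s=ctrl.observe();print(s['eef_pos'],s['joints'])
cv2.imwrite('pics/p1.png',np.hstack([cv2.resize(a,(433,400)),cv2.resize(b,(366,229))[:].repeat(1,0) if 0 else cv2.copyMakeBorder(cv2.resize(b,(366,229)),0,171,0,0,0)]))
E
```

```text
[ 0.43563904 -0.14056217  0.29104546] [-4.14412765e-01  1.17996614e-01  1.79855805e+00  9.91527060e-04
  1.22542329e+00  1.57517339e+00]
```

View pics/p1.png

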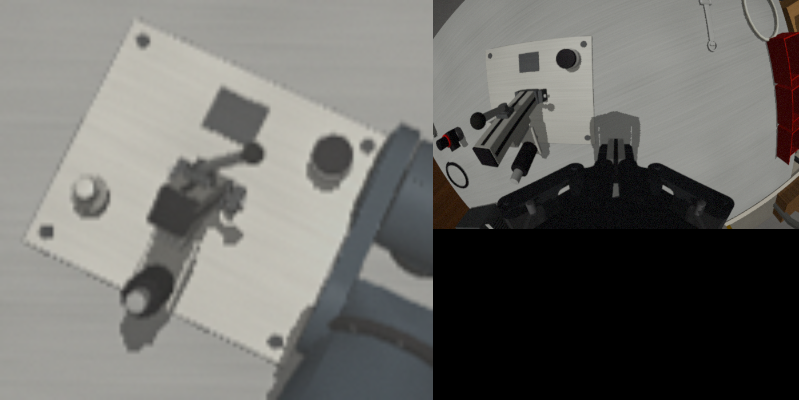

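The call was refused, presumably because every key is required. The picture shows the foot untouched at (253,152) and the gripper off at the plate's corner.

Emit:
{"op": "carry_out", "data": {
  "motion": [
    {"grip":0,"dx":10,"dy":-40,"dz":15,"roll":0},
    {"grip":0,"dx":20,"dy":-80,"dz":30,"roll":0},
    {"grip":0,"dx":20,"dy":-110,"dz":41,"roll":0},
    {"grip":0,"dx":20,"dy":-120,"dz":41,"roll":0},
    {"grip":0,"dx":20,"dy":-120,"dz":41,"roll":0}
  ]
}}

```text
time_s: 1.7
eef_pos: [0.5013, -0.0425, 0.2502]
eef_rot: [0.978, -0.208, -0.0, 0.0]
contact_force: [-0.9, 0.5, 0.4]
grip_width: -0.0002
grasp_force: 0.0
```

Emit:
{"op": "carry_out", "data": {
  "motion": [
    {"grip":0,"dx":0,"dy":-12,"dz":0,"roll":0},
    {"grip":0,"dx":0,"dy":-24,"dz":0,"roll":0},
    {"grip":0,"dx":0,"dy":-34,"dz":0,"roll":0},
    {"grip":0,"dx":0,"dy":-44,"dz":0,"roll":0},
    {"grip":0,"dx":0,"dy":-54,"dz":0,"roll":0},
    {"grip":0,"dx":0,"dy":-64,"dz":0,"roll":0},
    {"grip":0,"dx":0,"dy":-72,"dz":0,"roll":0},
    {"grip":0,"dx":0,"dy":-80,"dz":0,"roll":0},
    {"grip":0,"dx":0,"dy":-88,"dz":0,"roll":0},
    {"grip":0,"dx":0,"dy":-96,"dz":0,"roll":0}
  ]
}}

```text
time_s: 2.7
eef_pos: [0.541, 0.0456, 0.2504]
eef_rot: [0.978, -0.209, 0.0, -0.0]
contact_force: [0.3, 0.4, 0.7]
grip_width: 0.0002
grasp_force: 0.1
```

Emit:
{"op": "carry_out", "data": {
  "motion": [
    {"grip":0,"dx":0,"dy":-8,"dz":0,"roll":0},
    {"grip":0,"dx":0,"dy":-8,"dz":0,"roll":0},
    {"grip":0,"dx":0,"dy":-8,"dz":-10,"roll":0},
    {"grip":0,"dx":0,"dy":-8,"dz":-30,"roll":0},
    {"grip":0,"dx":0,"dy":-8,"dz":-50,"roll":0},
    {"grip":0,"dx":0,"dy":30,"dz":-70,"roll":0},
    {"grip":0,"dx":0,"dy":70,"dz":-80,"roll":0},
    {"grip":0,"dx":0,"dy":110,"dz":-80,"roll":0},
    {"grip":0,"dx":0,"dy":110,"dz":-80,"roll":0}
  ]
}}

```text
time_s: 3.6
eef_pos: [0.4942, -0.0588, 0.3315]
eef_rot: [0.978, -0.211, 0.001, 0.0]
contact_force: [0.2, 0.9, -0.1]
grip_width: 0.0001
grasp_force: 0.0
```

```bash
python3 - <<'E'
from rig import cams,ctrl
import cv2,numpy as np
d=cams.get_image('top');np.savez('pics/t2.npz',**d);a=d['image'][165:285,240:370,::-1]
d=cams.get_image('scene');np.savez('pics/s2.npz',**d);b=d['image'][140:260,265:395,::-1]
s=ctrl.observe();print(s['eef_pos'],s['joints'])
cv2.imwrite('pics/p2.png',np.hstack([cv2.resize(i,(400,369),interpolation=cv2.INTER_CUBIC) for i in (a,b)]))
E
```

```text
[ 0.49544339 -0.05618891  0.33102401] [-2.06436693e-01  1.66073387e-01  1.64417411e+00  2.21210717e-04
  1.33048050e+00  1.78750591e+00]
```

View pics/p2.png

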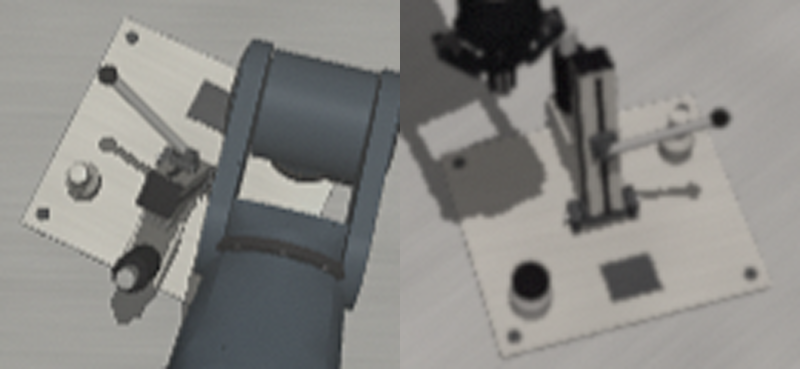

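Both views show the stand past dead centre and still dropping round the +y side: its foot is at (108,75) in the left crop and (720,118) in the right. The column is still leaning. Next I hover over the column top with the fingers open while it settles.

Emit:
{"op": "carry_out", "data": {
  "motion": [
    {"grip":85,"dx":-20,"dy":-30,"dz":0,"roll":0},
    {"grip":85,"dx":-40,"dy":-65,"dz":0,"roll":0},
    {"grip":85,"dx":-60,"dy":-100,"dz":0,"roll":0},
    {"grip":85,"dx":-72,"dy":-118,"dz":0,"roll":0},
    {"grip":85,"dx":-72,"dy":-118,"dz":0,"roll":0},
    {"grip":85,"dx":-72,"dy":-118,"dz":0,"roll":0},
    {"grip":85,"dx":-72,"dy":-118,"dz":30,"roll":0},
    {"grip":85,"dx":-72,"dy":-118,"dz":50,"roll":0},
    {"grip":85,"dx":-72,"dy":-118,"dz":50,"roll":0},
    {"grip":85,"dx":-72,"dy":-118,"dz":50,"roll":0}
  ]
}}

```text
time_s: 4.7
eef_pos: [0.4785, 0.081, 0.2809]
eef_rot: [0.978, -0.209, 0.0, 0.0]
contact_force: [0.4, 0.5, 1.0]
grip_width: 0.085
grasp_force: 0.0
```

```bash
python3 - <<'E'
from rig import cams,ctrl
import cv2,numpy as np
d=cams.get_image('wrist');a=cv2.resize(d['image'][:,:,::-1],(450,281))
d=cams.get_image('scene');b=d['image'][140:260,265:395,::-1]
s=ctrl.observe();print(s['eef_pos'],s['eef_rot'],s['joints'],s['grip_width'])
cv2.imwrite('pics/p3.png',np.hstack([cv2.copyMakeBorder(a,0,42,0,0,0),cv2.resize(b,(350,323),interpolation=cv2.INTER_CUBIC)]))
E
```

```text
[0.47878892 0.08124672 0.28151936] [ 9.77855372e-01 -2.09280029e-01  8.27442584e-04 -2.38219138e-04] [ 7.21953491e-02  1.80021928e-01  1.74923095e+00 -4.99898042e-06
  1.21061768e+00  2.06467085e+00] 0.08510732140419518
```

View pics/p3.png

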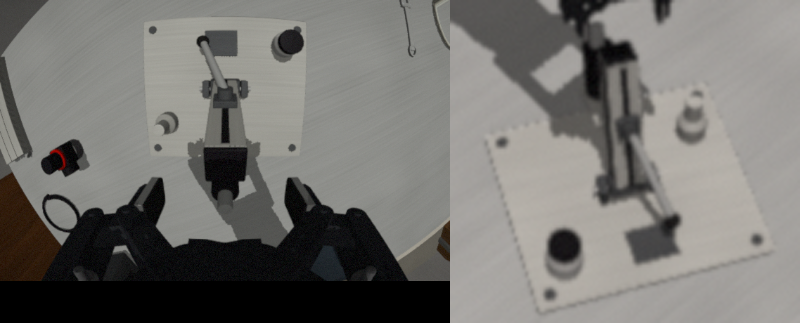

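The wrist view shows the stand nearly down (foot at (205,42), by the pad) and the cap centred between the pads (205–247 against 163–287). The column still leans. Next I descend around the top, leave it ungripped and re-check the stand.

Emit:
{"op": "carry_out", "data": {
  "motion": [
    {"grip":85,"dx":0,"dy":0,"dz":20,"roll":0},
    {"grip":85,"dx":-1,"dy":0,"dz":45,"roll":0},
    {"grip":85,"dx":-1,"dy":0,"dz":65,"roll":0},
    {"grip":85,"dx":-1,"dy":0,"dz":80,"roll":0},
    {"grip":85,"dx":-1,"dy":0,"dz":87,"roll":0},
    {"grip":85,"dx":-1,"dy":0,"dz":87,"roll":0},
    {"grip":85,"dx":-1,"dy":0,"dz":87,"roll":0},
    {"grip":85,"dx":-1,"dy":0,"dz":87,"roll":0},
    {"grip":85,"dx":-1,"dy":0,"dz":87,"roll":0},
    {"grip":85,"dx":-1,"dy":0,"dz":87,"roll":0}
  ]
}}

```text
time_s: 5.8
eef_pos: [0.4774, 0.082, 0.1937]
eef_rot: [0.978, -0.209, 0.0, -0.0]
contact_force: [0.1, 0.3, 0.3]
grip_width: 0.0847
grasp_force: 0.0
```

```bash
python3 - <<'E'
from rig import cams,ctrl
from h import *
import cv2
d=cams.get_image('wrist');a=cv2.resize(d['image'][:,:,::-1],(450,281))
d=cams.get_image('scene');b=d['image'][140:260,265:395,::-1]
s=ctrl.observe();print(s['eef_pos'],s['contact_force'])
M=mastT(.5243,.0576,-.4206,.28)
for j in(3.1,3.3,3.48):
  q=(M@[*bar(j),1])[:3];print(j,q.round(3),((proj(d,q)-[265,140])*350/130).round()+[450,0])
cv2.imwrite('pics/p4.png',np.hstack([cv2.copyMakeBorder(a,0,42,0,0,0),cv2.resize(b,(350,323),interpolation=cv2.INTER_CUBIC)]))
E
```

```text
[0.47729772 0.08196567 0.19348777] [-0.02301445 -0.19214636  0.14128455]
3.1 [0.62  0.072 0.057] [686. 212.]
3.3 [0.613 0.05  0.049] [669. 221.]
3.48 [0.605 0.03  0.046] [653. 227.]
```

View pics/p4.png

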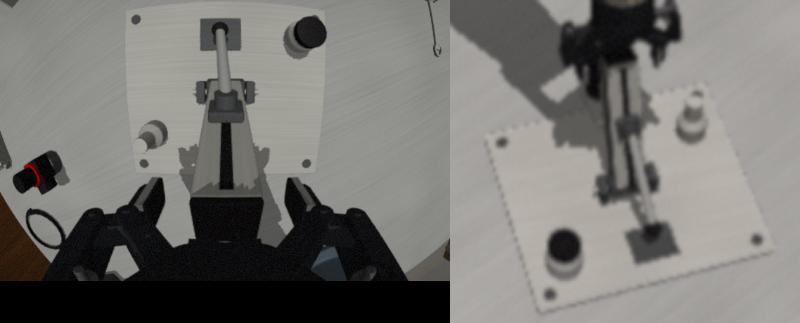

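The stand is fully down: its foot at (652,232) matches the prediction for 3.48 at (653,227). The column is centred between the open pads, so I grip now.

Emit:
{"op": "carry_out", "data": {
  "motion": [
    {"grip":30,"dx":0,"dy":0,"dz":0,"roll":0},
    {"grip":30,"dx":0,"dy":0,"dz":0,"roll":0},
    {"grip":30,"dx":0,"dy":0,"dz":0,"roll":0},
    {"grip":30,"dx":0,"dy":0,"dz":0,"roll":0},
    {"grip":30,"dx":0,"dy":0,"dz":0,"roll":0},
    {"grip":30,"dx":0,"dy":0,"dz":0,"roll":0},
    {"grip":30,"dx":0,"dy":0,"dz":0,"roll":0},
    {"grip":30,"dx":0,"dy":0,"dz":0,"roll":0}
  ]
}}

```text
time_s: 6.7
eef_pos: [0.4769, 0.0812, 0.1936]
eef_rot: [0.978, -0.209, -0.0, 0.001]
contact_force: [-4.2, -6.8, 5.2]
grip_width: 0.0395
grasp_force: 62.3
```

Emit:
{"op": "carry_out", "data": {
  "motion": [
    {"grip":30,"dx":3.5,"dy":1,"dz":-1,"roll":0},
    {"grip":30,"dx":7.3,"dy":1,"dz":-1.9,"roll":0},
    {"grip":30,"dx":11,"dy":1,"dz":-2.8,"roll":0},
    {"grip":30,"dx":14.8,"dy":1,"dz":-3.6,"roll":0},
    {"grip":30,"dx":18.5,"dy":1,"dz":-4.3,"roll":0},
    {"grip":30,"dx":22.2,"dy":1,"dz":-5,"roll":0},
    {"grip":30,"dx":26,"dy":1,"dz":-5.5,"roll":0},
    {"grip":30,"dx":29.8,"dy":1,"dz":-6,"roll":0},
    {"grip":30,"dx":33.5,"dy":1,"dz":-6.4,"roll":0},
    {"grip":30,"dx":37.3,"dy":1,"dz":-6.8,"roll":0}
  ]
}}

```text
time_s: 7.7
eef_pos: [0.5101, 0.0663, 0.1998]
eef_rot: [0.978, -0.209, -0.001, -0.0]
contact_force: [-2.4, 3.2, 1.7]
grip_width: 0.0396
grasp_force: 61.4
```

Emit:
{"op": "carry_out", "data": {
  "motion": [
    {"grip":30,"dx":3,"dy":0,"dz":-0.2,"roll":0},
    {"grip":30,"dx":6,"dy":0,"dz":-0.4,"roll":0},
    {"grip":30,"dx":8,"dy":0,"dz":-0.5,"roll":0},
    {"grip":30,"dx":10,"dy":0,"dz":-0.5,"roll":0},
    {"grip":30,"dx":10,"dy":0,"dz":-0.5,"roll":0},
    {"grip":30,"dx":10,"dy":0,"dz":-0.5,"roll":0}
  ]
}}

```text
time_s: 8.3
eef_pos: [0.5198, 0.0619, 0.2004]
eef_rot: [0.978, -0.209, -0.0, -0.0]
contact_force: [-1.7, 5.3, -1.1]
grip_width: 0.0397
grasp_force: 61.2
```

Emit:
{"op": "carry_out", "data": {
  "motion": [
    {"grip":30,"dx":1.5,"dy":0,"dz":0,"roll":0},
    {"grip":30,"dx":3,"dy":0,"dz":0,"roll":0},
    {"grip":30,"dx":3,"dy":0,"dz":0,"roll":0},
    {"grip":30,"dx":3,"dy":0,"dz":0,"roll":0}
  ]
}}

```text
time_s: 8.7
eef_pos: [0.5224, 0.0607, 0.2004]
eef_rot: [0.978, -0.209, -0.0, -0.0]
contact_force: [-3.1, 4.6, -0.2]
grip_width: 0.0394
grasp_force: 61.2
```

Emit:
{"op": "carry_out", "data": {
  "motion": [
    {"grip":30,"dx":1,"dy":0,"dz":0,"roll":0},
    {"grip":30,"dx":2,"dy":0,"dz":0,"roll":0},
    {"grip":30,"dx":2,"dy":0,"dz":0,"roll":0},
    {"grip":30,"dx":2,"dy":0,"dz":0,"roll":0}
  ]
}}

```text
time_s: 9.1
eef_pos: [0.5243, 0.0598, 0.2005]
eef_rot: [0.978, -0.209, -0.0, -0.0]
contact_force: [-1.7, 4.3, 0.5]
grip_width: 0.0399
grasp_force: 61.2
```

Emit:
{"op": "carry_out", "data": {
  "motion": [
    {"grip":30,"dx":1,"dy":0,"dz":0,"roll":0},
    {"grip":30,"dx":2,"dy":0,"dz":0,"roll":0},
    {"grip":30,"dx":2,"dy":0,"dz":0,"roll":0},
    {"grip":30,"dx":2,"dy":0,"dz":0,"roll":0}
  ]
}}

```text
time_s: 9.5
eef_pos: [0.5263, 0.059, 0.2005]
eef_rot: [0.978, -0.209, -0.0, -0.0]
contact_force: [-2.9, 4.9, -1.1]
grip_width: 0.039
grasp_force: 61.1
```

Emit:
{"op": "carry_out", "data": {
  "motion": [
    {"grip":30,"dx":1,"dy":0,"dz":0,"roll":0},
    {"grip":30,"dx":2,"dy":0,"dz":0,"roll":0},
    {"grip":30,"dx":2,"dy":0,"dz":0,"roll":0},
    {"grip":30,"dx":2,"dy":0,"dz":0,"roll":0}
  ]
}}

```text
time_s: 9.9
eef_pos: [0.5276, 0.0584, 0.2004]
eef_rot: [0.978, -0.209, -0.001, -0.0]
contact_force: [-4.5, 5.8, 0.6]
grip_width: 0.0394
grasp_force: 61.3
```

Emit:
{"op": "carry_out", "data": {
  "motion": [
    {"grip":30,"dx":1,"dy":0,"dz":0,"roll":0},
    {"grip":30,"dx":2,"dy":0,"dz":0,"roll":0},
    {"grip":30,"dx":2,"dy":0,"dz":0,"roll":0},
    {"grip":30,"dx":2,"dy":0,"dz":0,"roll":0}
  ]
}}

```text
time_s: 10.3
eef_pos: [0.5287, 0.0579, 0.2004]
eef_rot: [0.978, -0.209, -0.002, -0.0]
contact_force: [-10.1, 8.7, 5.6]
grip_width: 0.039
grasp_force: 61.7
```

```bash
python3 - <<'E'
from rig import cams,ctrl
from h import *
import cv2
d=cams.get_image('wrist');a=cv2.resize(d['image'][:,:,::-1],(450,281))
d=cams.get_image('scene');b=d['image'][140:260,265:395,::-1]
s=ctrl.observe();print(s['eef_pos'],s['contact_force'],s['wrist_torque'])
for l in(.03,.02,.01,0,-.01,-.02):
  M=mastT(.5243,.0576,-.4206,l);q=(M@[*bar(3.48),1])[:3];print(l,q.round(4),((proj(d,q)-[265,140])*350/130).round(1)+[450,0])
cv2.imwrite('pics/p5.png',np.hstack([cv2.copyMakeBorder(a,0,42,0,0,0),cv2.resize(b,(350,323),interpolation=cv2.INTER_CUBIC)]))
E
```

```text
[0.52864639 0.05788204 0.20040507] [-11.43652501   8.68381807   3.86520922] [1.48598926 1.94738704 0.01220798]
0.03 [0.606  0.0294 0.0245] [652.7 236.1]
0.02 [0.6059 0.0294 0.0237] [652.6 236.4]
0.01 [0.6059 0.0295 0.0228] [652.6 236.7]
0 [0.6058 0.0295 0.0219] [652.5 237. ]
-0.01 [0.6057 0.0295 0.0211] [652.5 237.3]
-0.02 [0.6056 0.0296 0.0202] [652.4 237.5]
```

View pics/p5.png

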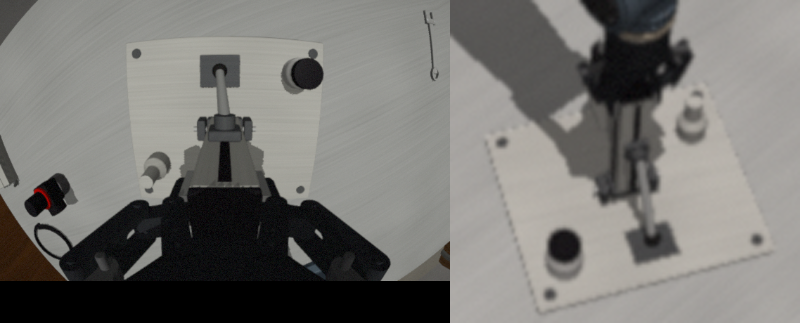

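The foot sits on the pad at (652,240), the column is upright in the grip, and the loose things are where they were. The wrist push rose from 4 N to about 14 N, so the stand is pressing. I'll hold briefly, then hand in.

Emit:
{"op": "carry_out", "data": {
  "motion": [
    {"grip":30,"dx":0,"dy":0,"dz":0,"roll":0},
    {"grip":30,"dx":0,"dy":0,"dz":0,"roll":0},
    {"grip":30,"dx":0,"dy":0,"dz":0,"roll":0},
    {"grip":30,"dx":0,"dy":0,"dz":0,"roll":0},
    {"grip":30,"dx":0,"dy":0,"dz":0,"roll":0}
  ]
}}

```text
time_s: 10.9
eef_pos: [0.5286, 0.0579, 0.2004]
eef_rot: [0.978, -0.209, -0.002, -0.0]
contact_force: [-10.5, 7.8, 4.1]
grip_width: 0.0395
grasp_force: 61.7
```

```bash
python3 -c "
from rig import order;print(order.close_job())"
```

```text
the job is handed in; nothing more can be done
None
```

I flipped the stand fully down while the column still leaned, then brought the column upright until the stand's foot pressed on the pad, and handed the job in at about 11 s still holding it, with the loose things where they were; the verdict wasn't shown.

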